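# Free the seized last clamp of a pressure canner

### The arm

A 6-joint arm with a two-finger parallel gripper is mounted at the origin on the work surface. World frame = base frame: x ahead of the robot, y to its left, z up, the work surface at z = 0. Lengths are in m, angles in degrees, forces in N, time in s.
With the tool pointing down it reaches from about 0.4 to 0.825 m from the base axis. Payload 7 kg.
Tool frame: the origin (TCP) lies between the finger pads; the fingertips stand 19 mm ahead of it and the grasp point (between the pads) is the TCP; z points along the fingers, y is the line along which they close (so a half turn about z gives the same grasp; the last joint's range is limited). The gripper opens to 88 mm and grips with 3 to 60 N. Pads are 19 mm wide; open, the fingers measure 130 mm over their backs; the gripper's body (78 mm by 193 mm) begins 47 mm behind the grasp point.
Start: joints at [92.08, 20.546, 0.682, 0, -70.136, -16.507], TCP at [0.168, 0.654, 0.246] pointing down, gripper open.
Joint ranges: [-176.03, 176.03], [-82.01, 121.73], [-58.28, 71.71], [-173.87, 95.51], [-174.79, -0.11], [-173.66, 173.66]. Speed limits (degrees/s): [136.94, 136.94, 172.46, 180, 180, 180].

### API

Orientations are given as [roll, pitch, yaw] about the fixed x, y, z axes, in that order (R = Rz(yaw) Ry(pitch) Rx(roll)).
In Python, from plant import r gives the robot as it stands. The module is installed in compiled form; this text tells all that it offers.
- The arm moves only by the shell command python3 -m pendant 'ROWS' [OPENING] [FORCE]. ROWS is JSON, a list of rows, each a list of 6 numbers: the shift along the tool's x, y, z in mm, then the turn, a rotation vector about the tool's x, y, z in rad. In form: [[tx, ty, tz, wx, wy, wz], ...]. A call has 1 to 20 rows; each row is the pose to reach, as a shift and turn from the pose commanded when the call began, along the tool's axes at that moment; what a row does not reach only later rows make up. A row lasts 1/8 s, in which the tool goes at most 62.5 mm and 10.7 degrees, less where a joint would pass 70% of its speed; a pose out of reach is approached as far as the arm can. A call with a gripper value outside its range is refused whole. OPENING is the finger opening in mm, from 0 to 87.6, set as the call begins (- or left out, the last holds). The fingers move at their own pace and stop on an object; FORCE is the grip in N (left out, the last holds). Time passes only in rows, so rows that repeat a pose let the fingers close. It gives the time, the measured TCP pose, the force, the opening and the grip force at its end, in the units of the state.
- r.get_state(): the state, without advancing time (a new reading comes with each control period).
- r.capture(name): name is "scene" or "side" or "wrist"; returns the picture (480x640x3 uint8, red, green, blue); there is no depth.
- r.camera_params(name): a dict with "mtx" (3x3 intrinsics, pixels), "rvec" (rotation vector, rad) and "tvec" (3), from world to camera coordinates, as OpenCV has them; the wrist camera has in their place "mount" (4x4, takes a point from camera to tool coordinates, whose origin is the TCP and whose axes are the flange's). Camera axes: x right, y down, z forward; pixel columns grow to the right and rows downward; lengths in m; the calibration is good to about 2 mm. The wrist camera is an equidistant fisheye: a pixel r from the principal point sees the ray r / f radians off the axis. A picture is of the moment at which its call begins: read the wrist's pose just before it. camera_params takes no time and is no camera call.
- r.close_job(): hands the job in; it is judged then, once.
The state is a dict: "time_s": time; "joints": joint angles; "qd": joint speeds; "joint_torque": joint torques, N m; "tcp_pos": TCP position; "eef_rot": TCP orientation; "contact_force": force on the tool from outside, world axes, zero at the start; "moment": the same for the moment, N m; "gripper_width": finger opening in m; "gripper_force": force on a finger pad.
Only numpy, scipy, OpenCV 4.12 (cv2) and the standard library are available. Lean on these libraries where they do the work, as an engineer would, in place of code of your own. Each camera call takes 0.05 s, during which the arm holds its last target. There are 200 camera calls.

### The job

The canner has gone cold and three of its four clamps are undone already, but the last wing nut has seized. Grip it firmly, without crushing the brittle plastic, break it loose anticlockwise and back it off until the heel of its washer is clear of the lid's fork; only then swing the bolt outwards so that it hangs down beside the pot like the other three. Do not force the bolt while it still catches, leave the loose weight standing on the lid and do not disturb the jars and the mug.

Things in the scene. Friction and masses are not known exactly. Their poses are not given: they have to be found in the camera images.
- canner: Aluminium pressure canner, fixed; lid top 194 mm up, 284 mm across, bar handle, centre gauge to 243 mm. Origin: pot axis on the worktop; z up, x points from the seized clamp to the axis. Four clamps each 90 degrees; three hang undone, reaching 230 mm from the axis. The seized one stands upright on the -x side, 152 mm from the axis.
- wing: Seized wing nut: black plastic that cracks if squeezed over 45 N a finger; a bar 67 mm long (x), 14 thick (y), 24 tall, on a round hub 26 mm wide, 10 tall. Origin: hub's underside on the bolt axis, 4 mm above the seat; z up the bolt. Rises 5 mm a turn; anticlockwise from above loosens, to a stop at 6 rad. Needs 0.4 to 0.65 N m for the first 0.6 rad, where it may bind anew, then runs free.
- wing_grip (a point): Point on the bolt axis at the middle of the wing nut's bar: 20 mm above the hub's underside, 12 mm below the bar's top; turns and rises with the nut. x along the bar, y across its 14 mm, z up. 216 mm above the worktop while tight. The bolt's 9 mm end stands 16 mm above the bar while tight. A slack grip twists off: the bar wedges the fingers apart.
- clamp: The seized clamp: 9 mm steel swing bolt with the nut and below it a washer bar (36 mm along the rim, 20 radially, 4 thick) that rises with the nut but does not turn. A heel along the washer's inner edge hangs 4 mm down behind the fork's bed: the bolt swings out only when the heel is lifted over it, at 2.5 to 4 mm rise (0.5 to 0.8 turn). Origin: hinge pin; z up the bolt.
- bed: Bed of the lid's two-pronged fork under the washer, 40 mm wide, 16 mm radially; 0 to 1.3 mm lower than the washer's underside. That is too little to read, so it must be felt whether the heel still catches. Origin: on the bolt axis, 152 mm from the pot axis, at its top.
- seat (a point): Point on the bolt axis at the underside of the tight washer, 192 mm above the worktop, 152 mm from the pot axis; does not move. Inward of the fork the lid slopes up to its flat crown, 194 mm up inside 118 mm of the axis.
- clamp_pivot (a point): Hinge pin of the swing bolt on the pot's side, 122 mm above the worktop, 70 mm straight below the seat; the bolt tips straight outwards from the pot axis about it. It stands by itself while upright, topples outwards by itself once it leans 0.2 rad, and hangs at 2.5 rad from upright.
- weight: Loose steel pressure weight, 38 mm wide, 32 tall, standing on the lid about 100 mm from the wing nut. Origin: centre of its underside. Leave it.
- jar_a: Preserving jar, 80 mm wide, 128 tall, loose bystander, origin under its centre.
- jar_b: Preserving jar, as jar_a.
- jar_c: Preserving jar, as jar_a.
- mug: White mug, 84 mm wide, 95 tall, loose bystander, origin under its centre.

How it is judged (in metres and radians):
On the way:
1. the nut is backed off at least 1.8 mm (about a third of a turn) with the bolt still upright in its fork (z of wing_grip in the frame of canner above 0.2178 m and horizontal distance between wing_grip and seat below 0.01 m), for 0.1 s.
At the end, for the whole second after the job is handed in: the bolt hangs down outside the pot, the middle of its wing nut lower than 115 mm above the worktop, at rest, and the weight stands upright on the lid (height (world z) of wing_grip below 0.115 m and linear speed of wing below 0.05 m/s and angle between weight's own z axis and vertical below 0.1 rad); the robot touches nothing.
It fails at once if the plastic wing nut is crushed (the fingers press on the clamp with over 90 N in all, 45 N a finger) (contact force between the fingers and wing above 90 N).
It fails at once if the bolt is forced against the lid's fork with over 25 N while the heel catches (contact force between clamp and bed above 25 N).
It fails at once if the weight on the lid is shifted by over 15 mm (distance of weight from where it was at the start of the episode above 0.015 m).
It fails at once if a jar or the mug is shifted by over 30 mm (distance of any of jar_a, jar_b, jar_c, mug from where it was at the start of the episode above 0.03 m).
It also fails if it takes over 72 s, if anything falls off the work surface, if the arm or the gripper's body presses on something with over 40 N, if the wrist force passes 120 N, or if a joint passes its speed limit or range.

## Working session

There is one attempt and no reset: what is moved stays moved. The work goes in short steps, Python scripts to look and compute and a shell command to move; the robot and the scene stay as the last step left them, time stands still between calls to the robot, and variables do not carry over. Pictures are saved under pics/ and viewed, at most 10 in all, crops included, and the job is handed in when it is done.

```bash
mkdir -p pics; python3 - <<'E'
from plant import r
import cv2,numpy as np
s=r.get_state(); print(s)
for n in("scene","side","wrist"):
    im=r.capture(n); cv2.imwrite(f"pics/{n}0.png",im[:,:,::-1])
    print(n,r.camera_params(n))
E
```

```text
{'time_s': 0.0, 'joints': array([ 9.20802878e+01,  2.05921613e+01,  6.33365823e-01, -2.15160463e-02,
       -7.01355403e+01, -1.65070516e+01]), 'qd': array([-0.0755113 , -0.03007396, -0.03607783,  0.04102823, -0.001653  ,
       -0.01110824]), 'joint_torque': array([ 9.10825838e-04, -5.82715559e+01,  2.93052864e+01,  6.99683726e+00,
        6.99693774e-03, -1.61065159e-04]), 'tcp_pos': array([0.1680706 , 0.65326206, 0.24460697]), 'eef_rot': array([ 1.79903805e+02, -7.41407330e-03, -1.44340853e+01]), 'contact_force': array([ 0.12367399,  0.06803221, -0.50480027]), 'moment': array([-1.64328910e-02, -2.58328924e-06,  5.33166351e-03]), 'gripper_force': 0.0, 'gripper_width': 0.08777149196543338}
scene {'mtx': array([[508.01260026,   0.        , 308.86931622],
       [  0.        , 508.01260026, 236.29656133],
       [  0.        ,   0.        ,   1.        ]]), 'rvec': array([ 2.3398716 ,  0.5706736 , -0.22680622]), 'tvec': array([-0.51183123, -0.0931933 ,  1.75983184])}
side {'mtx': array([[557.28515584,   0.        , 324.88988691],
       [  0.        , 557.28515584, 243.01659858],
       [  0.        ,   0.        ,   1.        ]]), 'rvec': array([ 2.31321728, -0.25152587,  0.10035789]), 'tvec': array([-0.56090095,  0.19035712,  1.24842557])}
wrist {'mtx': array([[371.64829954,   0.        , 316.14338347],
       [  0.        , 371.64829954, 240.118263  ],
       [  0.        ,   0.        ,   1.        ]]), 'mount': array([[-6.23550229e-04, -9.56808213e-01, -2.90719204e-01,
         7.85229565e-02],
       [ 9.99999711e-01, -4.70170593e-04, -5.97438908e-04,
        -3.65409913e-04],
       [ 4.34946833e-04, -2.90719492e-01,  9.56808229e-01,
        -1.39452760e-01],
       [ 0.00000000e+00,  0.00000000e+00,  0.00000000e+00,
         1.00000000e+00]])}
```

View pics/scene0.png

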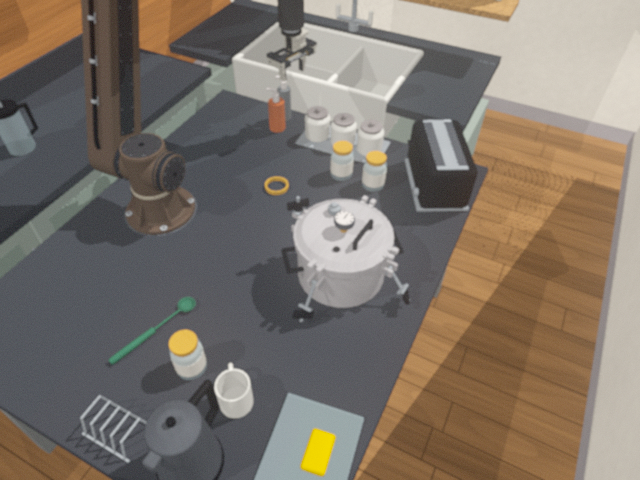

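View pics/side0.png

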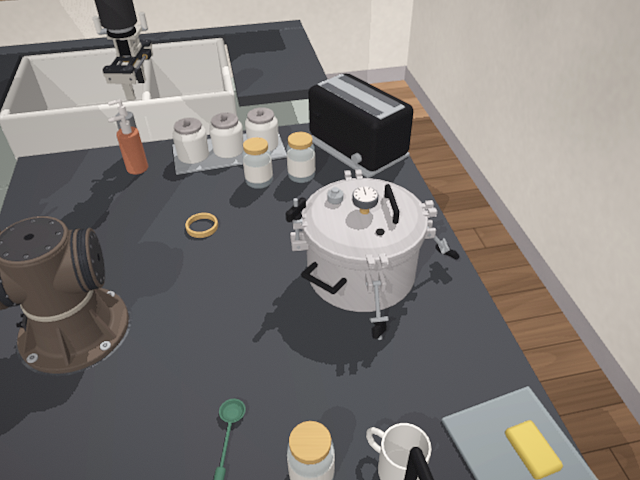

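View pics/wrist0.png

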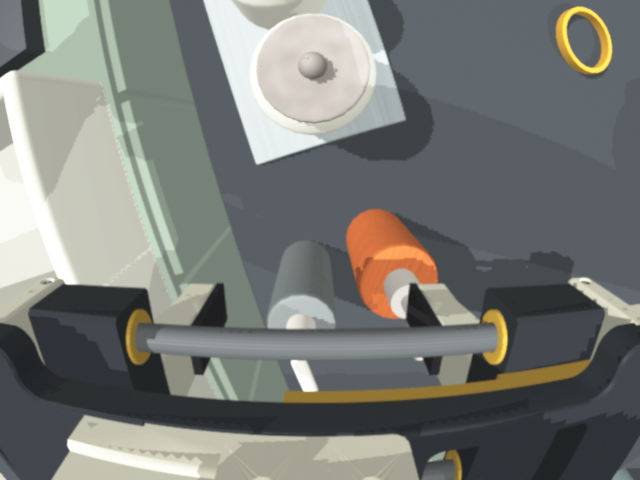

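The scene picture shows the seized wing as the black bar near (298,204), and the side picture shows it near (296,209). The weight is beside it at side (335,195), and the jars stand behind and to the left. I'll enlarge both views.

```bash
python3 - <<'E'
import cv2,numpy as np
a=cv2.imread("pics/scene0.png")[185:260,270:420]; b=cv2.imread("pics/side0.png")[165:265,275:445]
a=cv2.resize(a,None,fx=4,fy=4,interpolation=cv2.INTER_CUBIC)[:, :600]
b=cv2.resize(b[:75,:150],None,fx=4,fy=4,interpolation=cv2.INTER_CUBIC)
cv2.imwrite("pics/crop0.png",np.vstack([a,b]))
E
```

```text
(no output)
```

View pics/crop0.png

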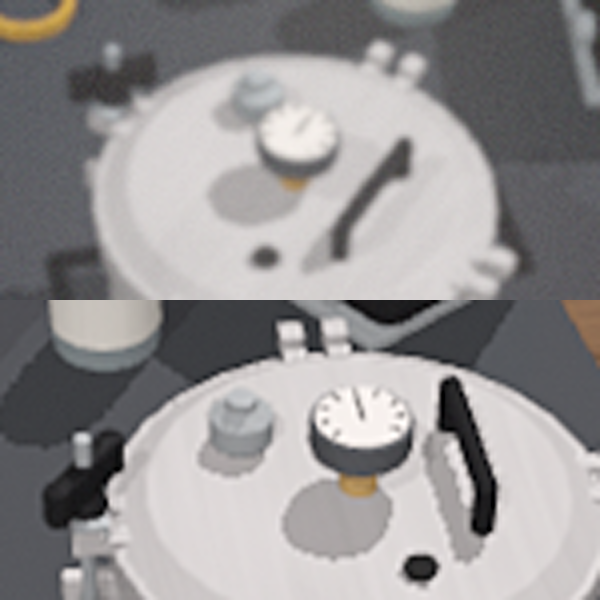

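```bash
cat > h.py <<'E'
import cv2,numpy as np
from plant import r
def back(n,uv,z):
    p=r.camera_params(n); R=cv2.Rodrigues(p["rvec"])[0]; c=-R.T@p["tvec"].ravel()
    d=R.T@np.linalg.inv(p["mtx"])@np.array([*uv,1.]); return c+d*(z-c[2])/d[2]
E
python3 - <<'E'
from h import *
np.set_printoptions(precision=4,suppress=True)
S=lambda u,v:(270+u/4,185+v/4); D=lambda u,v:(275+u/4,165+(v-300)/4)
for k,z,a,b in[("bolttop",.244,S(112,48),D(83,437)),("grip",.216,S(113,84),D(85,482)),("end1",.216,S(70,90),D(50,510)),("end2",.216,S(156,72),D(121,452)),("gauge",.240,S(297,130),D(360,415)),("weighttop",.224,S(260,80),D(241,405))]:
    print(k,back("scene",a,z),back("side",b,z))
E
```

```text
bolttop [0.5202 0.0435 0.244 ] [0.521  0.0418 0.244 ]
grip [0.524  0.0368 0.216 ] [0.5202 0.038  0.216 ]
end1 [0.4996 0.0173 0.216 ] [0.4979 0.0192 0.216 ]
end2 [0.5457 0.0621 0.216 ] [0.544  0.0589 0.216 ]
gauge [0.6698 0.0329 0.24  ] [0.6716 0.0324 0.24  ]
weighttop [0.6193 0.0813 0.224 ] [0.6154 0.0752 0.224 ]
```

```bash
cat >> h.py <<'E'
from scipy.spatial.transform import Rotation as Ro
np.set_printoptions(precision=4,suppress=True)
def go(x,y,z,yaw):
    s=r.get_state(); R0=Ro.from_euler("xyz",s["eef_rot"],degrees=True)
    print("mm",R0.inv().apply(np.array([x,y,z])-s["tcp_pos"])*1000,"rv",(R0.inv()*Ro.from_euler("xyz",[180,0,yaw],degrees=True)).as_rotvec())
def st():
    s=r.get_state(); [print(k,s[k]) for k in("time_s","joints","tcp_pos","eef_rot","contact_force","moment","gripper_force","gripper_width")]
E
python3 -c "
from h import *
go(.521,.041,.30,-137)"
```

```text
mm [494.3816 505.1997 -54.4523] rv [ 0.0006 -0.0014  2.1392]
```

```bash
python3 -m pendant '[[0,0,-55,0,0,0],[45,45,-55,0,0,0.18],[82,84,-55,0,0,0.36],[123,126,-55,0,0,0.53],[165,168,-55,0,0,0.71],[206,210,-55,0,0,0.89],[247,252,-55,0,0,1.07],[288,295,-55,0,0,1.25],[330,337,-55,0,0,1.43],[371,379,-55,0,0,1.6],[412,421,-55,0,0,1.78],[453,463,-55,0,0,1.96],[494,505,-55,0,0,2.14],[494,505,-55,0,0,2.14],[494,505,-55,0,0,2.14],[494,505,-55,0,0,2.14]]'; python3 - <<'E'
from h import *
st(); im=r.capture("wrist"); cv2.imwrite("pics/w1.png",im[:,:,::-1])
E
```

```text
time_s: 2.15
tcp_pos: [0.5204, 0.0425, 0.3006]
eef_rot: [180.0, 0.0, -136.9]
contact_force: [-0.3, 0.3, -0.0]
gripper_width: 0.0875
gripper_force: 0.0
time_s 2.15
joints [ 26.2092   4.133  -13.3297  -0.0103 -72.525  -73.1244]
tcp_pos [0.5204 0.0425 0.3006]
eef_rot [ 179.9941    0.0146 -136.9183]
contact_force [-0.3164  0.3459 -0.0375]
moment [ 0.1504 -0.1019 -0.0004]
gripper_force 0.0
gripper_width 0.08750014262011802
```

View pics/w1.png

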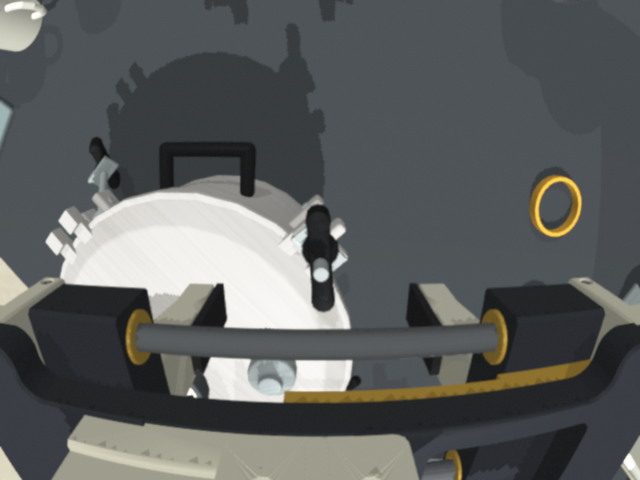

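The bar runs from (318,210) to (322,306), with the bolt tip at (321,271), so it is nearly parallel to the pads. The weight is at (270,375).

```bash
cat >> h.py <<'E'
def wback(uv,z):
    p=r.camera_params("wrist"); s=r.get_state(); m=p["mtx"]; T=p["mount"]
    d=np.array([(uv[0]-m[0,2])/m[0,0],(uv[1]-m[1,2])/m[1,1]]); t=np.linalg.norm(d)
    v=np.append(d/t*np.sin(t),np.cos(t)); R=Ro.from_euler("xyz",s["eef_rot"],degrees=True).as_matrix()
    c=s["tcp_pos"]+R@T[:3,3]; w=R@T[:3,:3]@v; return c+w*(z-c[2])/w[2]
E
python3 - <<'E'
from h import *
im=cv2.imread("pics/w1.png"); cv2.imwrite("pics/w1c.png",cv2.resize(im[190:330,250:390],None,fx=4,fy=4,interpolation=cv2.INTER_CUBIC))
t=wback((320.5,271),.244);a=wback((318,208),.226);b=wback((322.5,308),.226)
print(t,a,b,(a+b)/2,np.degrees(np.arctan2(*(a-b)[1::-1])),np.linalg.norm(a-b))
E
```

```text
[0.5179 0.0443 0.244 ] [0.495 0.021 0.226] [0.5409 0.068  0.226 ] [0.518  0.0445 0.226 ] -134.31066074982624 0.06567303560165501
```

View pics/w1c.png

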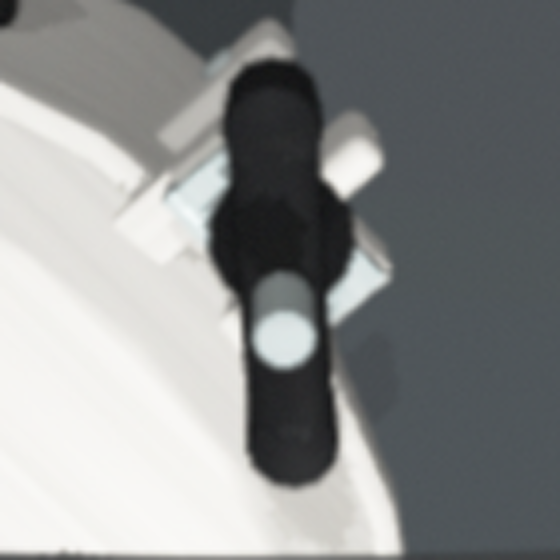

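```bash
python3 -c "
from h import *
go(.5188,.0440,.227,-134.5)"
```

```text
mm [ 0.2101  2.127  73.7177] rv [-0.      0.0003 -0.042 ]
```

```bash
python3 -m pendant '[[0,2.1,20,0,0,-0.042],[0,2.1,40,0,0,-0.042],[0,2.1,60,0,0,-0.042],[0,2.1,70,0,0,-0.042],[0,2.1,73.7,0,0,-0.042],[0,2.1,73.7,0,0,-0.042]]' && python3 -m pendant '[[0,0,0,0,0,0],[0,0,0,0,0,0],[0,0,0,0,0,0],[0,0,0,0,0,0],[0,0,0,0,0,0],[0,0,0,0,0,0],[0,0,0,0,0,0],[0,0,0,0,0,0]]' 18 4; python3 -c "
from h import *
im=r.capture('wrist'); cv2.imwrite('pics/w2.png',cv2.resize(im[180:400,180:460,::-1],None,fx=2.5,fy=2.5)); st()"
```

```text
time_s: 2.95
tcp_pos: [0.5195, 0.0434, 0.2273]
eef_rot: [-180.0, 0.0, -134.6]
contact_force: [0.4, -0.2, 0.2]
gripper_width: 0.0875
gripper_force: 0.0
time_s: 3.95
tcp_pos: [0.5193, 0.0431, 0.2268]
eef_rot: [180.0, -0.0, -134.6]
contact_force: [0.3, -0.1, 0.2]
gripper_width: 0.0187
gripper_force: 0.0
time_s 4.0
joints [ 26.3353   6.8168 -20.1533   0.0001 -63.0309 -70.9702]
tcp_pos [0.5194 0.0431 0.2269]
eef_rot [ 179.9998   -0.0009 -134.6349]
contact_force [-0.046  -0.3978  0.1201]
moment [ 0.1054 -0.1238 -0.0088]
gripper_force 0.0
gripper_width 0.018643182603215597
```

View pics/w2.png

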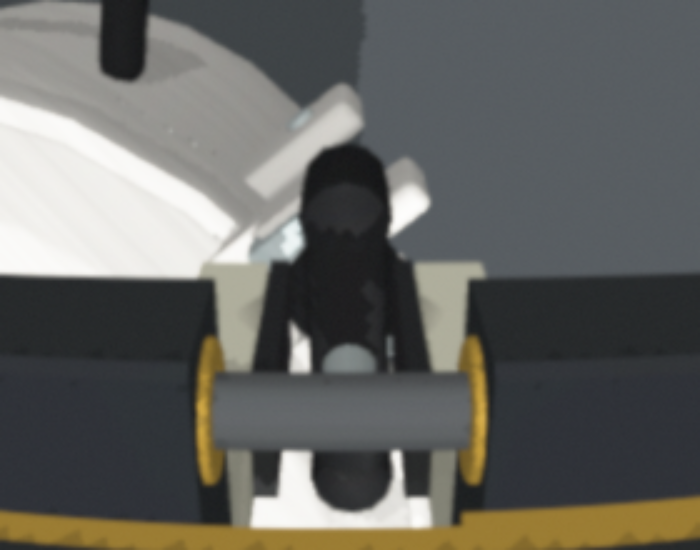

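The bar sits nearly centred between the pads. The pad inner faces are at about 297 and 395 in the crop, and the bolt is at about 349. I'll close gently first.

```bash
python3 -m pendant '[[0,0,0,0,0,0],[0,0,0,0,0,0],[0,0,0,0,0,0],[0,0,0,0,0,0],[0,0,0,0,0,0]]' 8 5; python3 -c "
from h import *
st()"
```

```text
time_s: 4.62
tcp_pos: [0.5187, 0.0437, 0.2267]
eef_rot: [179.9, -0.0, -134.6]
contact_force: [-3.7, 4.3, 2.4]
gripper_width: 0.0144
gripper_force: 5.0
time_s 4.625
joints [ 26.3799   6.7935 -20.1585  -0.09   -63.0811 -70.9651]
tcp_pos [0.5187 0.0437 0.2267]
eef_rot [ 179.9133   -0.0052 -134.626 ]
contact_force [-3.661   4.2656  2.3607]
moment [1.5713 1.398  0.0599]
gripper_force 4.986367151141167
gripper_width 0.01441863461726266
```

```bash
python3 -m pendant '[[0,0.5,0,0,0,0],[0,1,0,0,0,0],[0,1,0,0,0,0]]' 8 20; python3 -m pendant '[[0,0,0,0,0,0],[0,0,0,0,0,0],[0,0,0,0,0,0],[0,0,0,0,0,0]]' 8 40; python3 -c "
from h import *
st()"
```

```text
time_s: 5.0
tcp_pos: [0.5186, 0.0438, 0.2268]
eef_rot: [180.0, -0.0, -134.6]
contact_force: [-2.8, 1.5, 0.2]
gripper_width: 0.0139
gripper_force: 19.9
time_s: 5.5
tcp_pos: [0.5186, 0.0438, 0.2268]
eef_rot: [180.0, -0.0, -134.6]
contact_force: [-2.1, 2.3, 1.0]
gripper_width: 0.0138
gripper_force: 39.9
time_s 5.5
joints [ 26.4494   6.7508 -20.2303  -0.0075 -63.0256 -71.0807]
tcp_pos [0.5186 0.0438 0.2268]
eef_rot [ 179.9915   -0.0042 -134.6347]
contact_force [-2.1377  2.2578  0.9666]
moment [1.0925 1.0132 0.2767]
gripper_force 39.88102734088898
gripper_width 0.013846871370299902
```

```bash
python3 -m pendant '[[0,0,0,0,0,-0.04],[0,0,-0.1,0,0,-0.08],[0,0,-0.1,0,0,-0.12],[0,0,-0.1,0,0,-0.16],[0,0,-0.2,0,0,-0.2],[0,0,-0.2,0,0,-0.24],[0,0,-0.2,0,0,-0.28],[0,0,-0.25,0,0,-0.32]]'; python3 -c "
from h import *
st()"
```

```text
time_s: 6.5
tcp_pos: [0.519, 0.0435, 0.2271]
eef_rot: [-180.0, 0.0, -116.3]
contact_force: [-0.1, 1.8, -0.7]
gripper_width: 0.0139
gripper_force: 40.2
time_s 6.5
joints [ 26.421    6.7543 -20.2068   0.0213 -63.0198 -52.7262]
tcp_pos [0.519  0.0435 0.2271]
eef_rot [-179.9734    0.0037 -116.2956]
contact_force [-0.0792  1.8425 -0.6619]
moment [ 0.3479 -0.0442 -0.5368]
gripper_force 40.18989443778992
gripper_width 0.0138610228806971
```

```bash
python3 -m pendant '[[0,0,0,0,0,-0.04],[0,0,-0.1,0,0,-0.08],[0,0,-0.1,0,0,-0.12],[0,0,-0.1,0,0,-0.16],[0,0,-0.2,0,0,-0.2],[0,0,-0.2,0,0,-0.24],[0,0,-0.2,0,0,-0.28],[0,0,-0.25,0,0,-0.32],[0,0,-0.3,0,0,-0.36],[0,0,-0.3,0,0,-0.4],[0,0,-0.35,0,0,-0.44],[0,0,-0.4,0,0,-0.48]]'; python3 -c "
from h import *
st()"
```

```text
time_s: 8.0
tcp_pos: [0.5194, 0.0435, 0.2276]
eef_rot: [-179.9, -0.0, -88.7]
contact_force: [1.6, 1.0, -2.1]
gripper_width: 0.0136
gripper_force: 39.9
time_s 8.0
joints [ 26.4184   6.7441 -20.1594   0.0546 -63.0406 -25.1917]
tcp_pos [0.5194 0.0435 0.2276]
eef_rot [-179.9288   -0.0203  -88.7486]
contact_force [ 1.6022  1.0328 -2.0832]
moment [ 0.1625 -0.4979 -0.0695]
gripper_force 39.89794313907623
gripper_width 0.013604391933588238
```

```bash
python3 -m pendant '[[0,0,-0.1,0,0,-0.15],[0,0,-0.2,0,0,-0.3],[0,0,-0.4,0,0,-0.45],[0,0,-0.5,0,0,-0.6],[0,0,-0.6,0,0,-0.75],[0,0,-0.7,0,0,-0.9],[0,0,-0.8,0,0,-1.05],[0,0,-1,0,0,-1.2],[0,0,-1.1,0,0,-1.35],[0,0,-1.2,0,0,-1.5],[0,0,-1.3,0,0,-1.65]]'; python3 -m pendant '[[0,0,-0.1,0,0,-0.15],[0,0,-0.2,0,0,-0.3],[0,0,-0.4,0,0,-0.45],[0,0,-0.5,0,0,-0.6],[0,0,-0.6,0,0,-0.75],[0,0,-0.7,0,0,-0.9],[0,0,-0.8,0,0,-1.05],[0,0,-1,0,0,-1.2],[0,0,-1.1,0,0,-1.35],[0,0,-1.1,0,0,-1.35]]'; python3 -c "
from h import *
st()"
```

```text
time_s: 9.38
tcp_pos: [0.5203, 0.045, 0.2289]
eef_rot: [-179.9, -0.2, 6.0]
contact_force: [2.6, 6.2, -3.5]
gripper_width: 0.0139
gripper_force: 39.9
time_s: 10.62
tcp_pos: [0.5197, 0.046, 0.23]
eef_rot: [179.9, -0.2, 83.2]
contact_force: [-0.6, 11.4, -1.5]
gripper_width: 0.0138
gripper_force: 39.9
time_s 10.625
joints [ 26.5283   6.6308 -19.8778  -0.1466 -63.2671 146.7505]
tcp_pos [0.5197 0.046  0.23  ]
eef_rot [179.8844  -0.2327  83.2134]
contact_force [-0.5593 11.4369 -1.5332]
moment [4.2832 0.3424 0.0925]
gripper_force 39.88245964050293
gripper_width 0.013846042917263655
```

```bash
python3 -m pendant '[[0,0,0,0,0,0],[0,0,0,0,0,0],[0,0,0,0,0,0],[0,0,0,0,0,0],[0,0,-15,0,0,0],[0,0,-30,0,0,0],[0,0,-30,0,0,0.17],[0,0,-30,0,0,0.34],[0,0,-30,0,0,0.51],[0,0,-30,0,0,0.68],[0,0,-30,0,0,0.85],[0,0,-30,0,0,1.02],[0,0,-30,0,0,1.19],[0,0,-30,0,0,1.36],[0,0,-30,0,0,1.57],[0,0,-30,0,0,1.57]]' 60 10; python3 -m pendant '[[0,0,0,0,0,0.17],[0,0,0,0,0,0.34],[0,0,0,0,0,0.51],[0,0,0,0,0,0.68],[0,0,0,0,0,0.85],[0,0,0,0,0,1.02],[0,0,0,0,0,1.19],[0,0,0,0,0,1.36],[0,0,0,0,0,1.57],[0,0,0,0,0,1.57],[0,0,0,0,0,1.57]]'; python3 -c "
from h import *
st(); go(.5198,.0466,.2305,-96.8)
im=r.capture('wrist'); cv2.imwrite('pics/w3.png',im[:,:,::-1])"
```

```text
time_s: 12.62
tcp_pos: [0.519, 0.0439, 0.261]
eef_rot: [-180.0, -0.1, -6.9]
contact_force: [-0.5, 0.0, 0.5]
gripper_width: 0.0598
gripper_force: 0.0
time_s: 14.0
tcp_pos: [0.5188, 0.0438, 0.2603]
eef_rot: [-180.0, 0.0, -96.5]
contact_force: [-0.3, -0.9, 0.2]
gripper_width: 0.0598
gripper_force: 0.0
time_s 14.0
joints [ 26.4463   5.3339 -17.3107   0.0026 -67.3263 -32.9752]
tcp_pos [0.5188 0.0438 0.2603]
eef_rot [-179.9743    0.0138  -96.5279]
contact_force [-0.3418 -0.8611  0.16  ]
moment [ 0.0811 -0.0451  0.0091]
gripper_force 0.0
gripper_width 0.059826860325800986
mm [-2.8954 -0.7098 29.7703] rv [-0.0004  0.0002  0.0047]
```

View pics/w3.png

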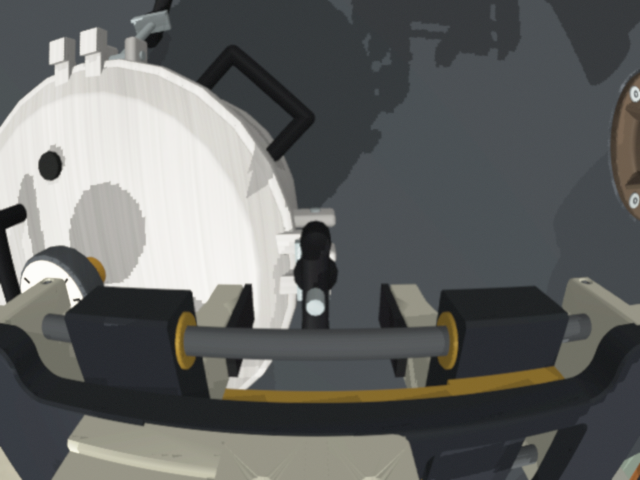

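The bar is vertical and centred at column 316, and the bolt tip is at (316,307). I'll re-grip with the along-bar correction.

```bash
python3 -c "
from h import *
print(wback((315.5,307),.244))"; python3 -m pendant '[[-2.6,-0.3,10,0,0,0],[-2.6,-0.3,20,0,0,0],[-2.6,-0.3,28,0,0,0],[-2.6,-0.3,29.8,0,0,0],[-2.6,-0.3,29.8,0,0,0]]'; python3 -m pendant '[[0,0,0,0,0,0],[0,0,0,0,0,0],[0,0,0,0,0,0],[0,0,0,0,0,0],[0,0,0,0,0,0],[0,0,0,0,0,0],[0,0,0,0,0,0]]' 8 6; python3 -m pendant '[[0,0,0,0,0,0],[0,0,0,0,0,0],[0,0,0,0,0,0]]' 8 30
```

```text
[0.519  0.0455 0.244 ]
time_s: 14.68
tcp_pos: [0.5193, 0.0463, 0.23]
eef_rot: [180.0, -0.0, -96.8]
contact_force: [0.7, -0.1, 0.3]
gripper_width: 0.0598
gripper_force: 0.0
time_s: 15.55
tcp_pos: [0.5193, 0.0464, 0.2301]
eef_rot: [-180.0, 0.0, -96.8]
contact_force: [0.8, 0.1, 0.3]
gripper_width: 0.0142
gripper_force: 6.0
time_s: 15.92
tcp_pos: [0.5193, 0.0463, 0.2302]
eef_rot: [-180.0, -0.0, -96.8]
contact_force: [0.9, 0.1, 0.4]
gripper_width: 0.0141
gripper_force: 30.0
```

```bash
python3 -m pendant '[[0,0,-0.1,0,0,-0.12],[0,0,-0.2,0,0,-0.24],[0,0,-0.3,0,0,-0.36],[0,0,-0.4,0,0,-0.48],[0,0,-0.5,0,0,-0.6],[0,0,-0.6,0,0,-0.72],[0,0,-0.7,0,0,-0.84],[0,0,-0.8,0,0,-0.96],[0,0,-0.9,0,0,-1.08],[0,0,-1,0,0,-1.2],[0,0,-1.1,0,0,-1.32],[0,0,-1.2,0,0,-1.44],[0,0,-1.3,0,0,-1.56],[0,0,-1.35,0,0,-1.63],[0,0,-1.35,0,0,-1.63]]'; python3 -m pendant '[[-0.5,0,0,0,0.005,0],[-1,0,0,0,0.01,0],[-1,0,0,0,0.01,0]]' 8 20; python3 -c "
from h import *
st()"
```

```text
time_s: 17.8
tcp_pos: [0.5185, 0.0454, 0.2313]
eef_rot: [179.9, 0.1, -3.5]
contact_force: [-2.4, -5.5, 0.8]
gripper_width: 0.0138
gripper_force: 30.0
time_s: 18.18
tcp_pos: [0.5177, 0.0454, 0.2314]
eef_rot: [179.9, -0.5, -3.5]
contact_force: [-0.6, -5.5, 1.4]
gripper_width: 0.0141
gripper_force: 20.0
time_s 18.175
joints [ 26.9289   6.1623 -20.4507   0.3832 -62.9914  59.3503]
tcp_pos [0.5177 0.0454 0.2314]
eef_rot [179.9067  -0.5145  -3.5476]
contact_force [-0.6081 -5.5196  1.3584]
moment [-2.0887  0.4307  0.0179]
gripper_force 19.999971091747284
gripper_width 0.014074341189613374
```

```bash
python3 -m pendant '[[-0.5,0.5,0,0,0.005,0],[-1,0.8,0,0,0.01,0],[-1.5,0.8,0,0,0.014,0],[-1.5,0.8,0,0,0.014,0]]'; python3 -m pendant '[[-0.5,0,0,0,0.005,0],[-1,0,0,0,0.01,0],[-1.5,0,0,0,0.014,0],[-1.5,0,0,0,0.014,0]]'
```

```text
time_s: 18.68
tcp_pos: [0.5163, 0.0455, 0.2314]
eef_rot: [180.0, -1.4, -3.4]
contact_force: [-1.9, -4.8, 0.5]
gripper_width: 0.0137
gripper_force: 20.0
time_s: 19.18
tcp_pos: [0.5149, 0.0456, 0.2313]
eef_rot: [180.0, -2.2, -3.4]
contact_force: [-1.3, -4.6, 1.3]
gripper_width: 0.0141
gripper_force: 20.0
```

```bash
python3 -m pendant '[[-3,0,0,0,0.027,0],[-6,0,0.2,0,0.055,0],[-9,0,0.4,0,0.082,0],[-12,0,0.7,0,0.11,0],[-15,0,1,0,0.137,0],[-18,0,1.5,0,0.165,0],[-21,0,2,0,0.193,0],[-24,0,2.7,0,0.221,0],[-27,0,3.4,0,0.249,0],[-29.5,0,4,0,0.272,0],[-29.5,0,4,0,0.272,0]]' && python3 -m pendant '[[0,0,0,0,0,0],[0,0,0,0,0,0],[0,0,0,0,0,0],[0,0,0,0,0,0],[0,0,0,0,0,0],[0,0,0,0,0,0],[0,0,0,0,0,0],[0,0,0,0,0,0]]' 70 10; python3 -c "
from h import *
im=r.capture('side'); cv2.imwrite('pics/s4.png',im[:,:,::-1])"
```

```text
time_s: 20.55
tcp_pos: [0.4852, 0.0478, 0.2261]
eef_rot: [-180.0, -17.8, -3.4]
contact_force: [-0.1, -2.2, -2.7]
gripper_width: 0.0136
gripper_force: 20.0
time_s: 21.55
tcp_pos: [0.4859, 0.0475, 0.2263]
eef_rot: [180.0, -17.8, -3.4]
contact_force: [-0.3, -0.9, -0.3]
gripper_width: 0.0702
gripper_force: 0.0
```

View pics/s4.png

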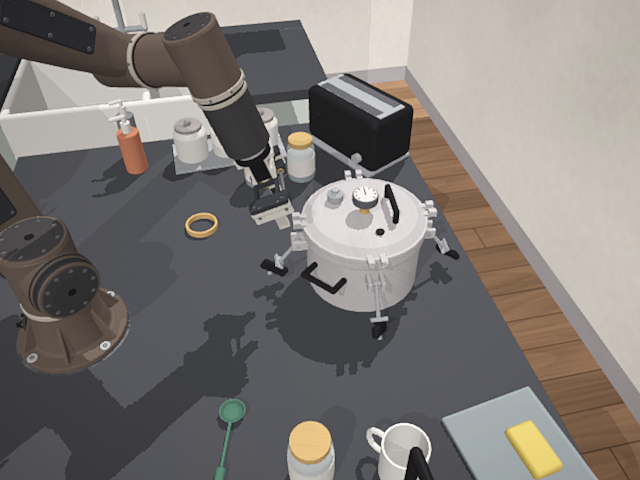

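The bolt now hangs outside the pot with its wing at (273,266), and the weight still stands at (335,195). I'll back the tool away and hand in.

```bash
python3 -m pendant '[[0,0,-20,0,0,0],[0,0,-40,0,0,0],[0,0,-60,0,0,0],[0,0,-80,0,0,0],[0,0,-80,0,0,0],[0,0,-80,0,0,0],[0,0,-80,0,0,0],[0,0,-80,0,0,0]]'; python3 -c "
from h import *
print(r.close_job())"
```

```text
time_s: 22.6
tcp_pos: [0.4615, 0.0488, 0.3018]
eef_rot: [180.0, -17.7, -3.4]
contact_force: [0.1, -1.0, 0.5]
gripper_width: 0.0704
gripper_force: 0.0
the job is handed in; nothing more can be done
None
```

I broke the nut loose, backed it off about 310° (4.3 mm), and felt the bolt come away without catching. It now hangs outside the pot, with the weight still standing on the lid, and the job was handed in at about 22.6 s; the hand-in call returned no verdict.

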